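# Pull a snug switch cap with a cap puller

## Task

Take the C-shaped puller off its stand, slide its fork under the square cap on the switch box until it is home against the cap's neck, and pull the cap straight up off its shaft with it, without forcing anything. Lower the cap gently so that it stands upright on the dark grey mat, draw the puller away and leave it standing upright on its fork on the mat or the bench, clear of the cap. Do not touch the cap with the gripper and leave the other things alone.

Things in the scene. Friction and masses are not known exactly. Their poses are not given: they have to be found in the camera images.
- puller: C-shaped cap puller, 0.19 kg, hanging on its stand; origin at the centre of its upright black handle (24 in x, 20 in y, 44 in z). Under it a steel bar (x -66 to +14, 16 wide, z -30 to -22), then at x -46 to -34 a sleeve 20 wide down to z -48 with a thin shank to the flat fork below. Freed by lifting it straight up 70 mm or more. It stands by itself on its fork
- fork_nominal (a point): puller's fork: flat steel 40 wide, 3 thick, x -44 to tine tips at x +16 from here; slot 22 wide, open to +x, closed end at x -9. This point is under the handle's centre, 78 below it, nominally the fork's underside; but the shank is stiffly adjustable (slips only above 70 N) and was left up to 9 mm too high or low: not measured, to be felt
- stand: fixed wooden base 8 thick (x -83 to +27, 70 wide) with two steel posts 70 high: 14 x 14 at x +2, in the slot of the hanging puller, and 10 x 24 at x -58, behind its shank. The puller's bar rests on both, x and y along the stand's, its handle's centre 100 above the bench. Origin on the bench, under the handle's axis
- switchbox: fixed grey switch box, 130 (x) by 160 (y), flat level panel on top, 55 above the bench; origin at the centre of its underside. The cap sits at x +10, y 0 on a square shaft 17 high; fixed round buttons (r 13, 13 high) at x +10, y -55 and +55. The 75 mm of panel on the -x side of the cap's centre are free and flat: the fork comes in from there, moving to the box's +x
- cap: square black cap, 35 g, loose, gripped on its shaft by spring balls: it takes a slow straight upward pull (20 mm/s) of 8 to 16 N over the first 12 mm, then pops free. Origin at the centre of its neck's underside, which rests on the panel. Neck 18 x 18, 5 high; head 32 x 32 from z 5 to 23, so under the head is a gap 5 high and 7 deep all round. Square with the box
- mat: fixed dark grey mat, 200 (x) by 130 (y), 3 thick, flat on the bench. Origin at the centre of its underside
- spool: bystander: solder spool standing upright, 56 diameter, 40 high, origin at the centre of its underside
- pcase: bystander: black plastic project case 70 x 110 x 35, origin at the centre of its underside
- tipcup: bystander: dark steel cup, 66 diameter, 45 high, origin at the centre of its underside

How it is judged:
By the outcome, as a careful person would: the job done as asked, in the order asked, and still so for the second after the job is handed in, with the robot touching nothing.
It also fails if it takes over 67 s, if anything falls off the work surface, if the arm or the gripper's body presses on something with over 40 N, if the wrist force passes 120 N, or if a joint passes its speed limit or range.

## Robot

A 6-joint arm with a two-finger parallel gripper is mounted at the origin on the work surface. World frame = base frame: x ahead of the robot, y to its left, z up, the work surface at z = 0. Lengths are in m, angles in rad, forces in N, time in s.
With the tool pointing down it reaches from about 0.25 to 0.775 m from the base axis. Payload 4 kg.
Tool frame: the origin (TCP) lies at the very end of the fingers, on their centre line; the grasp point (between the pads) lies hold_point_z behind it (hold_point_z is the distance from the TCP to the grasp point, in m); z points along the fingers, y is the direction in which the jaws open and shut (so a half turn about z gives the same grasp; the last joint's range is limited). The gripper opens to 94 mm and grips with 3 to 60 N. Pads are 16 mm wide; open, the fingers measure 119 mm over their backs; the gripper's body (75 mm by 177 mm) begins 78 mm behind the grasp point.
Start: joints at [-1.45, 0.087, 1.371, -0, 1.684, -0.103], TCP at [0.122, -0.536, 0.206] pointing down, gripper open.
Joint ranges: [-3.1, 3.1], [-0.76, 2.03], [0.27, 2.55], [-1.08, 4.22], [0.17, 2.65], [-2.57, 2.57]. Speed limits (rad/s): [2.79, 2.79, 3.14, 3.14, 3.14, 3.14].

## Interface

Orientations are given as [roll, pitch, yaw] about the fixed x, y, z axes, in that order (R = Rz(yaw) Ry(pitch) Rx(roll)).
In Python, from bench import * gives the robot as it stands.
- The arm moves only by the tool step_arm, never from a script. Its argument "increments" is text: rows parted by semicolons, each of 6 numbers parted by spaces: the shift along the tool's x, y, z in cm, then the turn, a rotation vector about the tool's x, y, z in rad. A call has 1 to 5 rows; each row shifts and turns the commanded pose from where the row before left it, along the tool's axes as they then stand; what a row does not reach is not made up. A row lasts 1/10 s, in which the tool goes at most 50 mm and 8.59 degrees, less where a joint would pass 70% of its speed; a pose out of reach is approached as far as the arm can. A call is refused whole if a number of a shift passes 5 or a number of a turn 0.15, either way. A call with a gripper value outside its range is refused whole. "claw" is the gripper's target within -1 to 1 (shut at 1, half-way at 0, fully open at -1), set as the call begins (left out, the last holds). The fingers move at their own pace and stop on an object; the grip force is fixed at half the most. Time passes only in rows, so rows that do not move let the fingers close. It gives the time, the measured TCP pose, the force and the opening at its end, in the units of the state.
- get_obs(): the state, without advancing time (a new reading comes with each control period).
- snapshot(name): name is "side" or "top" or "wrist"; returns the picture (480x640x3 uint8, red, green, blue); there is no depth.
- calibration(name): a dict with "camera_matrix" (3x3 intrinsics, pixels), "eye" and "orientation" of the camera in the world; the wrist camera has in their place "tool_from_camera" (4x4, takes a point from camera to tool coordinates, whose origin is the TCP and whose axes are the flange's). Camera axes: x right, y up, looking along -z (the intrinsics and any distortion apply to the point x, -y, -z); pixel columns grow to the right and rows downward; lengths in m; the calibration is good to about 2 mm. The wrist camera is an equidistant fisheye: a pixel r from the principal point sees the ray r / f radians off the axis. A picture is of the moment at which its call begins: read the wrist's pose just before it. calibration takes no time and is no camera call.
- close_job(): hands the job in, once; it reports no verdict.
The state is a dict: "time": time; "joint_positions": joint angles; "qvel": joint speeds; "joint_torque": joint torques, N m; "tool_pos": TCP position; "ee_rot": TCP orientation; "wrist_force": force on the tool from outside, world axes, zero at the start; "wrist_torque": the same for the moment, N m; "width": finger opening in m.
Only numpy, scipy, OpenCV 4.12 (cv2) and the standard library are available. Lean on these libraries where they do the work, as an engineer would, in place of code of your own. Each camera call takes 0.05 s, during which the arm holds its last target. There are 200 camera calls.

## Working session

There is one attempt and no reset: what is moved stays moved. The work goes in short steps, Python scripts to look and compute and a tool call to move; the robot and the scene stay as the last step left them, time stands still between calls to the robot, and variables do not carry over. Pictures are saved under pics/ and viewed, about 8 in all and at most 12, crops included, and the job is handed in when it is done.

Besides the shell and the picture viewer there is one more tool, called after "Emit:" as name(argument=value, ...), one argument or row to a line, values as JSON. step_arm: Moves the arm, as the interface text tells. Its arguments: {"type":"object","properties":{"increments":{"type":"string"},"claw":{"type":"number"}},"required":["increments"]}

```bash
ls; mkdir -p pics
python3 - <<'E'
from bench import *
import cv2,numpy as np
np.set_printoptions(precision=4,suppress=True)
for n in("top","side"):
    im=snapshot(n); cv2.imwrite(f"pics/{n}0.png",im[:,:,::-1])
    print(n,calibration(n))
print(calibration("wrist"))
o=get_obs();print(o)
try: print(hold_point_z)
except Exception as e: print(e)
E
```

```text
pics
top {'camera_matrix': array([[495.7143,   0.    , 322.0037],
       [  0.    , 495.7143, 236.9558],
       [  0.    ,   0.    ,   1.    ]]), 'eye': array([0.5591, 0.0053, 0.9503]), 'orientation': array([ 0.0811,  0.001 , -1.5872])}
side {'camera_matrix': array([[609.2111,   0.    , 318.4758],
       [  0.    , 609.2111, 247.8265],
       [  0.    ,   0.    ,   1.    ]]), 'eye': array([0.5929, 0.8885, 0.7981]), 'orientation': array([ 0.8904, -0.0207, -3.0652])}
{'camera_matrix': array([[371.6483,   0.    , 317.608 ],
       [  0.    , 371.6483, 233.2231],
       [  0.    ,   0.    ,   1.    ]]), 'tool_from_camera': array([[ 0.0001,  0.97  ,  0.243 ,  0.0704],
       [ 1.    , -0.0001,  0.0001, -0.0011],
       [ 0.0001,  0.243 , -0.97  , -0.1797],
       [ 0.    ,  0.    ,  0.    ,  1.    ]])}
{'time': 0.1, 'joint_positions': array([-1.4501,  0.0879,  1.3721,  0.    ,  1.6836, -0.1031]), 'qvel': array([ 0.0012, -0.0028, -0.004 ,  0.0004,  0.0008,  0.0004]), 'joint_torque': array([  0.0022, -34.1254, -30.3303,   0.072 ,   0.0304,  -0.0001]), 'tool_pos': array([ 0.122 , -0.5358,  0.2044]), 'ee_rot': array([-3.1396, -0.0002,  0.2238]), 'wrist_force': array([-0.1391,  0.1865,  0.4829]), 'wrist_torque': array([-0.044 , -0.0519, -0.0517]), 'width': 0.09418567236271376}
0.0188
```

View pics/top0.png

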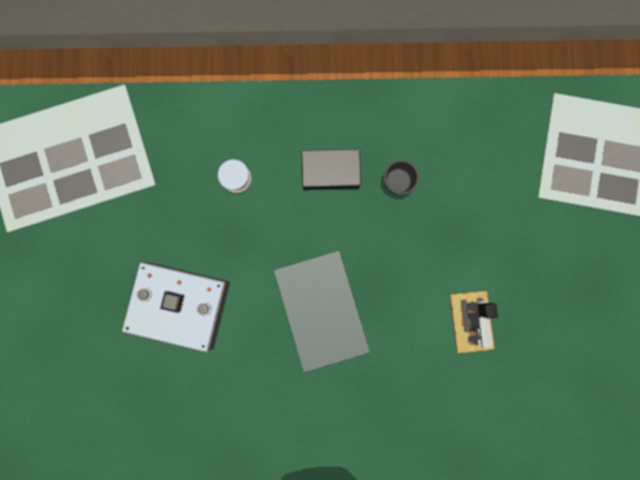

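View pics/side0.png

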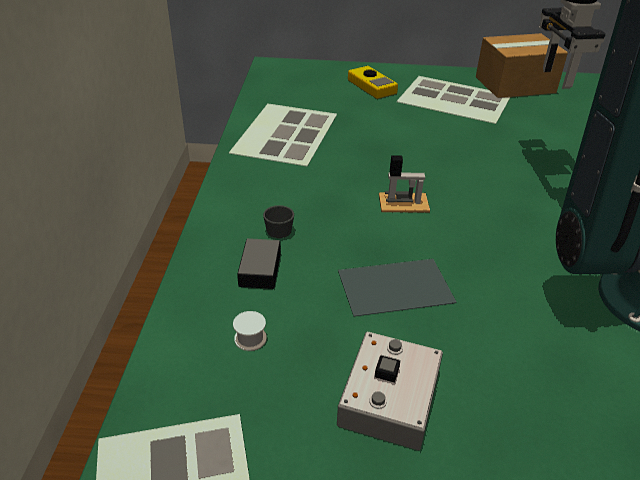

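The top view shows the switch box with its cap at (172,301) and buttons at (144,295) and (203,310). The mat is around (321,311), and the stand is around (473,322) with the handle at (487,311). The side view agrees, with the handle at (396,166) and the cap at (387,369). The +x axes of both the stand and the box point roughly along world +x.

```bash
cat > h.py <<'E'
from bench import *
import cv2,numpy as np
from scipy.spatial.transform import Rotation as Rn
np.set_printoptions(precision=4,suppress=True)
def cam(n,o=None):
    c=calibration(n)
    if n!="wrist": return c["camera_matrix"],Rn.from_euler("xyz",c["orientation"]).as_matrix(),np.array(c["eye"])
    R=Rn.from_euler("xyz",o["ee_rot"]).as_matrix();T=c["tool_from_camera"]
    return c["camera_matrix"],R@T[:3,:3],o["tool_pos"]+R@T[:3,3]
def rays(n,px,o=None):
    K,R,e=cam(n,o);p=np.atleast_2d(px).astype(float)
    q=(p-K[:2,2])/[K[0,0],K[1,1]]
    if n=="wrist":
        r=np.linalg.norm(q,axis=1,keepdims=True);d=np.c_[q/np.maximum(r,1e-9)*np.sin(r),np.cos(r)]
    else: d=np.c_[q,np.ones(len(q))]
    return e,(d*[1,-1,-1])@R.T
def onz(n,px,z,o=None):
    e,d=rays(n,px,o);return (e+d*((z-e[2])/d[:,2])[:,None])[:,:2]
def proj(n,P,o=None):
    K,R,e=cam(n,o);q=((np.atleast_2d(P)-e)@R)*[1,-1,-1]
    if n=="wrist":
        r=np.linalg.norm(q[:,:2],axis=1,keepdims=True);q=q[:,:2]/np.maximum(r,1e-9)*np.arctan2(r,q[:,2:])
    else: q=q[:,:2]/q[:,2:]
    return q*[K[0,0],K[1,1]]+K[:2,2]
def tri(obs):
    A=np.zeros((3,3));b=np.zeros(3)
    for n,p,o in obs:
        e,d=rays(n,p,o);d=d[0]/np.linalg.norm(d[0]);M=np.eye(3)-np.outer(d,d);A+=M;b+=M@e
    return np.linalg.solve(A,b)
def rect(mask,n,z,o=None):
    cs,_=cv2.findContours(mask.astype(np.uint8),cv2.RETR_EXTERNAL,cv2.CHAIN_APPROX_NONE)
    c=max(cs,key=cv2.contourArea)[:,0]
    (x,y),(w,h),a=cv2.minAreaRect((onz(n,c,z,o)*1000).astype(np.float32));return (x,y),(w,h),a
def to(goal,yaw,o=None):
    "tool-frame shift (cm) and turn to put TCP at goal pointing down with yaw"
    o=o or get_obs();R=Rn.from_euler("xyz",o["ee_rot"]);G=Rn.from_euler("xyz",[np.pi,0,yaw])
    return R.inv().apply(np.array(goal)-o["tool_pos"])*100,(R.inv()*G).as_rotvec()
E
python3 - <<'E'
from h import *
t=cv2.imread("pics/top0.png");s=cv2.imread("pics/side0.png")
hs=cv2.cvtColor(t,cv2.COLOR_BGR2HSV)
roi=lambda x0,y0,x1,y1:np.pad(np.ones((y1-y0,x1-x0),bool),((y0,480-y1),(x0,640-x1)))
g=(hs[...,0]>50)&(hs[...,0]<85)&(hs[...,1]>90)
print("panel",rect((hs[...,2]>150)&roi(110,250,240,360),"top",.055))
print("mat",rect(~g&roi(265,245,380,375),"top",.003))
print("stand",rect((hs[...,0]<25)&(hs[...,1]>90)&(hs[...,2]>110)&roi(440,280,510,365),"top",.008))
print("cap cen",onz("top",[172,301.5],.078),"buttons",onz("top",[[144,295],[203,309.5]],.068))
print("handle tri",tri([("top",(488,311),None),("side",(396.5,158),None)]))
for nm,im,(x0,y0,x1,y1) in(("t",t,(430,275,520,365)),("t2",t,(110,255,240,360)),("s",s,(370,145,440,220))):
    cv2.imwrite(f"pics/c_{nm}.png",0*0+cv2.resize(im[y0:y1,x0:x1],None,fx=4,fy=4,interpolation=cv2.INTER_CUBIC))
a=cv2.imread("pics/c_t.png");b=cv2.imread("pics/c_s.png");H=max(a.shape[0],b.shape[0])
p=lambda i:cv2.copyMakeBorder(i,0,H-i.shape[0],0,0,cv2.BORDER_CONSTANT)
cv2.imwrite("pics/crop1.png",np.hstack([p(a),p(b)]))
print("spool,case,cup",onz("top",[[234,175],[331,169],[400,180]],.04))
E
```

```text
panel ((511.3062744140625, 274.52471923828125), (156.6876983642578, 126.57208251953125), 75.83834075927734)
mat ((496.4614562988281, 8.916221618652344), (204.2369842529297, 134.13510131835938), 15.883246421813965)
stand ((471.9300842285156, -273.7644958496094), (110.27928924560547, 70.34358978271484), 4.7310380935668945)
cap cen [[0.5212 0.269 ]] buttons [[0.533  0.3216]
 [0.5059 0.2171]]
handle tri [ 0.4987 -0.2669  0.1247]
spool,case,cup [[ 0.7515  0.1669]
 [ 0.7599 -0.0138]
 [ 0.737  -0.1418]]
```

View pics/crop1.png

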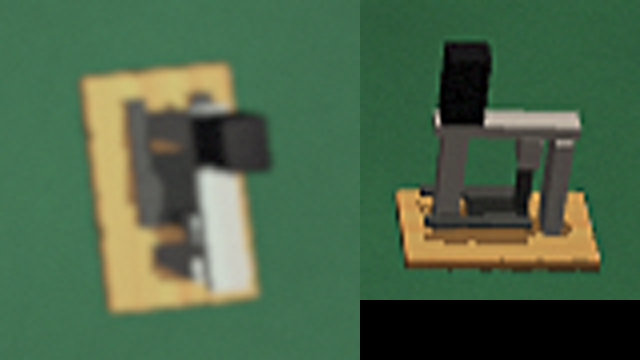

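```bash
cat >> h.py <<'E'
def plan(goal,yaw,n,o=None):
    "n equal world steps to goal/yaw as tool-frame rows, rounded"
    o=o or get_obs();P=o["tool_pos"].copy();R=Rn.from_euler("xyz",o["ee_rot"]);G=Rn.from_euler("xyz",[np.pi,0,yaw])
    rv=(R.inv()*G).as_rotvec();D=np.array(goal)-P
    for k in range(n):
        m=n-k;G_=np.round((R.inv()*G).as_rotvec()/m,3);d=np.round(R.inv().apply(np.array(goal)-P)/m*100,2)
        P=P+R.apply(d/100);R=R*Rn.from_rotvec(G_)
        print(*["%g"%v for v in np.r_[d,G_]],end=";\n" if k%5<4 else "\n--\n")
    print()
E
python3 -c "
from h import *
plan([.499,-.270,.235],1.653,11)"
```

```text
3.88 -1.6 -0.27 -0 -0 -0.13;
4.05 -1.08 -0.27 -0 -0 -0.13;
4.16 -0.55 -0.27 -0 -0 -0.13;
4.19 -0 -0.28 -0 -0 -0.13;
4.16 0.54 -0.27 -0 -0 -0.13
--
4.05 1.08 -0.28 -0 -0 -0.13;
3.88 1.59 -0.27 -0 -0 -0.13;
3.64 2.08 -0.28 -0 -0 -0.13;
3.34 2.54 -0.27 -0 -0.001 -0.13;
2.98 2.95 -0.28 -0 -0 -0.13
--
2.57 3.31 -0.28 -0 -0.001 -0.129;
```

Emit:
step_arm(
  increments="3.9 -1.6 -0.3 0 0 -0.13; 4.05 -1.1 -0.3 0 0 -0.13; 4.15 -0.55 -0.3 0 0 -0.13; 4.2 0 -0.3 0 0 -0.13; 4.15 0.55 -0.3 0 0 -0.13",
  claw=-1,
)

```text
time: 0.6
tool_pos: [0.2945, -0.4139, 0.2201]
ee_rot: [-3.141, -0.0, 0.879]
wrist_force: [-0.2, -0.5, -0.8]
width: 0.0937
```

Emit:
step_arm(
  increments="4.05 1.1 -0.3 0 0 -0.13; 3.9 1.6 -0.3 0 0 -0.13; 3.65 2.1 -0.3 0 0 -0.13; 3.35 2.55 -0.3 0 0 -0.13; 3 2.95 -0.3 0 0 -0.13",
)

```text
time: 1.1
tool_pos: [0.4666, -0.2928, 0.2351]
ee_rot: [-3.141, -0.0, 1.529]
wrist_force: [-0.1, -0.7, 0.6]
width: 0.0939
```

Emit:
step_arm(
  increments="2.6 3.3 -0.3 0 0 -0.13; 0 0 0 0 0 0; 0 0 0 0 0 0; 0 0 0 0 0 0",
)

```text
time: 1.5
tool_pos: [0.4989, -0.2704, 0.238]
ee_rot: [-3.14, -0.0, 1.652]
wrist_force: [-0.2, -0.4, -0.5]
width: 0.0942
```

```bash
python3 -c "
from h import *
o=get_obs();im=snapshot('wrist');cv2.imwrite('pics/w1.png',im[:,:,::-1])
print(o['time'],o['tool_pos'],o['ee_rot'],o['wrist_force'])
import pickle;pickle.dump(o,open('o1.pkl','wb'))"
```

```text
1.5 [ 0.4989 -0.2704  0.238 ] [-3.1404 -0.0001  1.6521] [-0.1666 -0.3988 -0.4698]
```

View pics/w1.png

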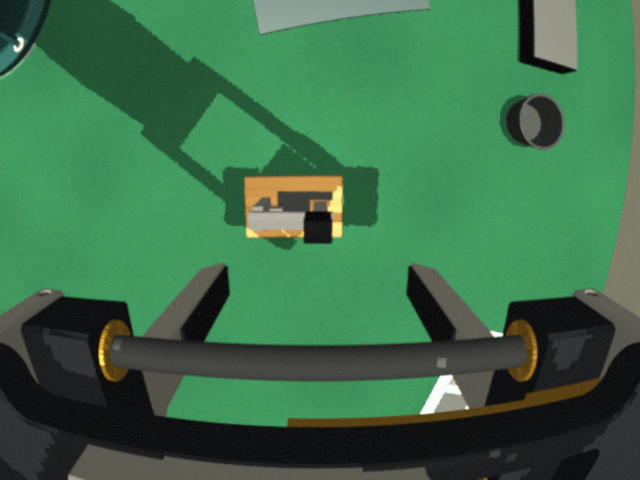

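The wrist view shows the stand at columns 245–343, rows 176–238. The handle is the black block at about (305–331, 212–243). I'll measure it against the projected edges.

```bash
python3 -c "
from h import *
import pickle;o=pickle.load(open('o1.pkl','rb'))
im=cv2.imread('pics/w1.png');v=im.max(2).astype(int)
m=np.zeros((480,640),bool);m[200:248,298:338]=v[200:248,298:338]<45
n,l,st,c=cv2.connectedComponentsWithStats(m.astype(np.uint8));k=1+np.argmax(st[1:,4]);print(st[k])
m=l==k
ys,xs=np.where(m)
for r in (215,222,230,236,241): print(r,xs[ys==r].min(),xs[ys==r].max())
for cc in (309,318,327): print(cc,ys[xs==cc].min(),ys[xs==cc].max())
hs=cv2.cvtColor(im,cv2.COLOR_BGR2HSV)
w=(hs[...,0]<28)&(hs[...,1]>90)&(hs[...,2]>70);w[:165]=0;w[250:]=0;w[:,:235]=0;w[:,355:]=0
w=cv2.morphologyEx((w|m).astype(np.uint8),cv2.MORPH_CLOSE,np.ones((25,25)))
print('stand',rect(w,'wrist',.008,o))
# hypothesised handle
yaw=np.radians(4.73);R=Rn.from_euler('z',yaw).as_matrix()
C=np.array([.4995,-.270,.1])
P=[[sx*.012,sy*.01,sz*.022] for sx in(-1,1) for sy in(-1,1) for sz in(-1,1)]
print(np.c_[np.array(P)*1000,proj('wrist',C+np.array(P)@R.T,o)])
print('top img handle proj',proj('top',C+np.array([0,0,.022])))
print('side',proj('side',C+np.array([0,0,.022])))
"
```

```text
[304 211  27  32 795]
215 306 329
222 305 330
230 305 330
236 305 330
241 305 330
309 212 242
318 212 242
327 212 242
stand ((471.3196716308594, -276.0887145996094), (110.14939880371094, 76.54594421386719), 4.984232425689697)
[[-12.     -10.     -22.     305.7192 229.1217]
 [-12.     -10.      22.     303.9845 241.4798]
 [-12.      10.     -22.     305.5444 208.1702]
 [-12.      10.      22.     303.7426 217.7323]
 [ 12.     -10.     -22.     331.2498 229.1022]
 [ 12.     -10.      22.     333.0635 241.4577]
 [ 12.      10.     -22.     331.3961 208.1501]
 [ 12.      10.      22.     333.2763 217.7096]]
top img handle proj [[489.3247 310.6569]]
side [[395.7611 158.3326]]
```

Emit:
step_arm(
  increments="-0.1 0 3.5 0 0 0; 0 0 3.5 0 0 0; 0 0 3.5 0 0 0; 0 0 3.5 0 0 0; 0 0 1.4 0 0 0",
)

```text
time: 2.05
tool_pos: [0.4966, -0.2705, 0.0804]
ee_rot: [-3.136, -0.004, 1.651]
wrist_force: [-0.7, -0.0, 0.2]
width: 0.0941
```

Emit:
step_arm(
  increments="0 0 0 0 0 0; 0 0 0 0 0 0; 0 0 0 0 0 0; 0 0 0 0 0 0; 0 0 0 0 0 0",
  claw=1,
)

```text
time: 2.55
tool_pos: [0.5006, -0.2713, 0.086]
ee_rot: [3.139, 0.002, 1.654]
wrist_force: [-0.7, -0.2, 0.2]
width: 0.0573
```

Emit:
step_arm(
  increments="0 0 0 0 0 0; 0 0 0 0 0 0; 0 0 0 0 0 0; 0 0 0 0 0 0; 0 0 0 0 0 0",
)

```text
time: 3.05
tool_pos: [0.4997, -0.2708, 0.0844]
ee_rot: [-3.141, -0.0, 1.654]
wrist_force: [-0.4, 0.6, 0.1]
width: 0.0238
```

Emit:
step_arm(
  increments="0 0 0 0 0 0; 0 0 0 0 0 0; 0 0 0 0 0 0; 0 0 -0.3 0 0 0; 0 0 -0.6 0 0 0",
)

```text
time: 3.55
tool_pos: [0.4994, -0.2704, 0.0927]
ee_rot: [-3.14, -0.001, 1.654]
wrist_force: [0.3, 0.2, -2.1]
width: 0.024
```

Emit:
step_arm(
  increments="0 0 -1 0 0 0; 0 0 -1.2 0 0 0; 0 0 -1.2 0 0 0; 0 0 -1.2 0 0 0; 0 0 -1.2 0 0 0",
)

```text
time: 4.05
tool_pos: [0.5001, -0.2709, 0.1531]
ee_rot: [3.141, 0.001, 1.654]
wrist_force: [0.9, 0.0, -2.2]
width: 0.0235
```

Emit:
step_arm(
  increments="0 0 -1.2 0 0 0; 0 0 -1.2 0 0 0; 0 0 -1.2 0 0 0; 0 0 -1.2 0 0 0; 0 0 -1 0 0 0",
)

```text
time: 4.55
tool_pos: [0.5, -0.2709, 0.2107]
ee_rot: [3.141, 0.001, 1.654]
wrist_force: [0.2, 0.0, -2.2]
width: 0.0238
```

```bash
python3 -c "
from h import *
o=get_obs();print(o['time'],o['tool_pos'],o['ee_rot'],o['wrist_force'],o['wrist_torque'],o['width'])
# yaw box -14.3deg -> tool yaw 75.7 deg ; cap .5205,.2695; puller 110 mm behind cap for a look
bx=np.array([np.cos(np.radians(-14.3)),np.sin(np.radians(-14.3))])
g=np.array([.5205,.2695])-.075*bx
print(g);plan([*g,.215],np.radians(75.7),18)"
```

```text
4.55 [ 0.5    -0.2709  0.2107] [3.1411 0.0005 1.6538] [ 0.2186  0.0056 -2.2261] [-0.0666 -0.1254  0.0122] 0.023844843825125566
[0.4478 0.288 ]
3.12 -0.03 -0.03 0 0 0.018;
3.12 -0.09 -0.03 0 0 0.019;
3.12 -0.15 -0.02 0 0 0.018;
3.11 -0.2 -0.03 0 0 0.019;
3.11 -0.26 -0.02 0 0 0.018
--
3.1 -0.32 -0.03 0 0 0.019;
3.1 -0.38 -0.02 0 0 0.018;
3.09 -0.43 -0.03 0 0 0.019;
3.08 -0.49 -0.02 0 0 0.018;
3.07 -0.55 -0.03 0 0 0.019
--
3.06 -0.6 -0.02 0 0 0.018;
3.05 -0.66 -0.03 0 0 0.019;
3.03 -0.72 -0.02 0 0 0.018;
3.02 -0.77 -0.03 0 0 0.019;
3.01 -0.83 -0.02 0 0 0.018
--
2.99 -0.88 -0.03 0 0 0.019;
2.97 -0.94 -0.02 0 0 0.018;
2.95 -0.99 -0.03 0.001 0 0.019;
```

Emit:
step_arm(
  increments="1.5 0 0 0 0 0.018; 3 -0.1 0 0 0 0.019; 3.1 -0.15 0 0 0 0.018; 3.1 -0.2 0 0 0 0.019; 3.1 -0.25 0 0 0 0.018",
)

```text
time: 5.05
tool_pos: [0.4868, -0.1321, 0.2098]
ee_rot: [3.142, -0.0, 1.561]
wrist_force: [0.6, 0.1, -1.7]
width: 0.0236
```

Emit:
step_arm(
  increments="3.1 -0.3 0 0 0 0.019; 3.1 -0.4 0 0 0 0.018; 3.1 -0.45 0 0 0 0.019; 3.1 -0.5 0 0 0 0.018; 3.1 -0.55 0 0 0 0.019",
)

```text
time: 5.55
tool_pos: [0.472, 0.0239, 0.21]
ee_rot: [3.141, 0.0, 1.468]
wrist_force: [-0.0, 0.2, -2.5]
width: 0.0238
```

Emit:
step_arm(
  increments="3.1 -0.6 0 0 0 0.018; 3.1 -0.65 0 0 0 0.019; 3.1 -0.7 0 0 0 0.018; 3 -0.75 0 0 0 0.019; 3 -0.8 0 0 0 0.018",
)

```text
time: 6.05
tool_pos: [0.4585, 0.1804, 0.21]
ee_rot: [3.141, 0.0, 1.376]
wrist_force: [0.6, 0.2, -1.6]
width: 0.0237
```

Emit:
step_arm(
  increments="3 -0.9 0 0 0 0.019; 3 -0.9 0 0 0 0.018; 2 -0.95 0 0 0 0.019; 1.4 0 0 0 0 0; 0 0 0 0 0 0",
)

```text
time: 6.55
tool_pos: [0.4523, 0.2778, 0.2094]
ee_rot: [3.141, 0.0, 1.323]
wrist_force: [0.7, 0.4, -1.6]
width: 0.0238
```

Emit:
step_arm(
  increments="0 0 0 0 0 0; 0 0 0 0 0 0; 0 0 0 0 0 0",
)

```text
time: 6.85
tool_pos: [0.4523, 0.2757, 0.2096]
ee_rot: [3.141, 0.0, 1.319]
wrist_force: [-0.3, 0.3, -1.2]
width: 0.0238
```

```bash
python3 -c "
from h import *
import pickle
o=get_obs();im=snapshot('wrist');cv2.imwrite('pics/w2.png',im[:,:,::-1]);cv2.imwrite('pics/t2.png',snapshot('top')[:,:,::-1]);cv2.imwrite('pics/s2.png',snapshot('side')[:,:,::-1])
print(o['time'],o['tool_pos'],o['ee_rot'],o['wrist_force'],o['wrist_torque'],o['width'])
pickle.dump(o,open('o2.pkl','wb'))"
```

```text
6.85 [0.4523 0.2757 0.2096] [3.1414 0.0003 1.3193] [-0.2589  0.3323 -1.2374] [-0.0029 -0.0858  0.0028] 0.02375880216661016
```

View pics/w2.png

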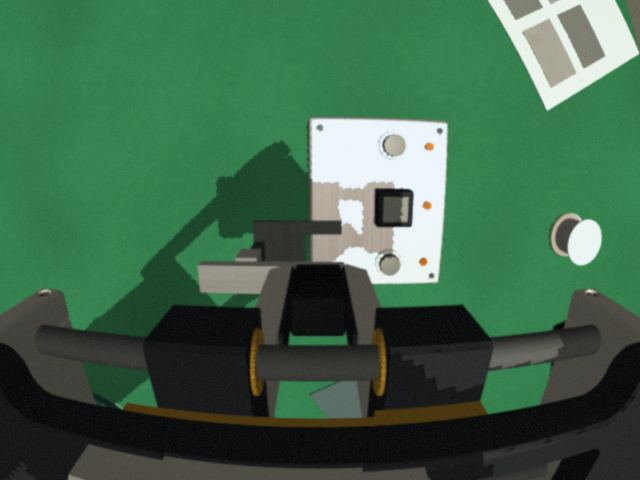

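View pics/s2.png

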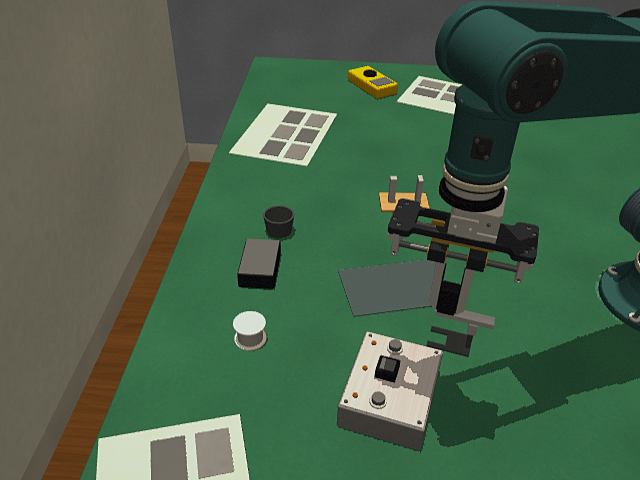

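The wrist view shows the puller held, with the +y tine at columns 253–341, rows 220–235. The cap is at (394,208) and the buttons at (393,145) and (388,263). Panel corners are at (312,118), (446,124) and (438,284). The side view shows the stand empty and the puller upright.

```bash
cat > m.py <<'E'
from h import *
import pickle
def sub(im,x0,y0,x1,y1,f):
    m=np.zeros(im.shape[:2],np.uint8);m[y0:y1,x0:x1]=f(im[y0:y1,x0:x1]);n,l,st,c=cv2.connectedComponentsWithStats(m);k=1+np.argmax(st[1:,4]);return l==k
def box(o,im):
    hs=cv2.cvtColor(im,cv2.COLOR_BGR2HSV);g=(hs[...,0]>45)&(hs[...,0]<90)&(hs[...,1]>80)
    return hs,g
if __name__=="__main__":
    o=pickle.load(open('o2.pkl','rb'));im=cv2.imread('pics/w2.png');hs,g=box(o,im)
    # right edge & top edge of the panel
    e=[(np.where(~g[r,400:470])[0].max()+400.5,r) for r in range(135,275,4)]
    P=onz('wrist',e,.055,o);v=cv2.fitLine((P*1000).astype(np.float32),cv2.DIST_HUBER,0,.01,.01).ravel();print('right edge',v,'yaw',np.degrees(np.arctan2(v[1],v[0]))-90)
    t=[(c,np.where(~g[100:150,c])[0].min()+99.5) for c in range(325,436,4)]
    Q=onz('wrist',t,.055,o);w=cv2.fitLine((Q*1000).astype(np.float32),cv2.DIST_HUBER,0,.01,.01).ravel();print('top edge',w,'yaw',np.degrees(np.arctan2(w[1],w[0])))
    yaw=np.arctan2(w[1],w[0]);yaw=(yaw+np.pi/2)%np.pi-np.pi/2
    ux=np.array([np.cos(yaw),np.sin(yaw)]);uy=np.array([-ux[1],ux[0]])
    cx=ux@v[2:]-65+10;cy=uy@w[2:]-80
    print('cap from edges',ux*cx+uy*cy)
    m=sub(im,370,182,420,232,lambda a:a.max(2)<60);ys,xs=np.where(m);print('cap blob',xs.min(),xs.max(),ys.min(),ys.max())
    print('buttons',onz('wrist',[[394,145],[389,263.5]],.068,o), 'mid',onz('wrist',[[394,145],[389,263.5]],.068,o).mean(0))
    c=np.array([.5205,.2695]);S=np.array([[sx*.016,sy*.016,z] for z in(.06,.078) for sx in(-1,1) for sy in(-1,1)])
    A=np.radians(-14.3);Rz=Rn.from_euler('z',A).as_matrix()
    print('cap proj',np.c_[S*1000,proj('wrist',S@Rz.T+[*c,0],o)])
    # tine predicted for three fork offsets
    yawp=o['ee_rot'][2]-np.pi/2;Rp=Rn.from_euler('z',yawp).as_matrix();C=o['tool_pos']+[0,0,.0156]
    for dz in(-.009,0,.009):
        F=np.array([[.016,.02,-.075+dz],[.016,.011,-.075+dz],[-.044,.02,-.075+dz]]);print(dz,proj('wrist',C+F@Rp.T,o).ravel(),proj('side',C+F@Rp.T).ravel())
    a=im[190:300,180:430];b=cv2.imread('pics/s2.png')[300:400,370:510]
    cv2.imwrite('pics/crop2.png',np.vstack([cv2.resize(a,None,fx=3,fy=3),cv2.copyMakeBorder(cv2.resize(b,None,fx=2.6,fy=2.6),0,0,0,750-364,0)]))
E
python3 m.py
```

```text
right edge [  0.2453   0.9694 572.9537 261.6889] yaw -14.199982
top edge [  0.97    -0.2432 520.4912 355.872 ] yaw -14.077908
cap from edges [519.2634 273.7028]
cap blob 375 411 189 226
buttons [[0.5336 0.3269]
 [0.5064 0.2226]] mid [0.52   0.2748]
cap proj [[-16.     -16.      60.     374.3195 226.7971]
 [-16.      16.      60.     375.3403 192.1555]
 [ 16.     -16.      60.     408.1258 226.815 ]
 [ 16.      16.      60.     409.7548 192.6096]
 [-16.     -16.      78.     377.3602 231.4811]
 [-16.      16.      78.     378.5379 195.0123]
 [ 16.     -16.      78.     412.8555 231.4414]
 [ 16.      16.      78.     414.7234 195.4805]]
-0.009 [341.5928 217.7776 341.3999 230.5929 254.1985 217.8956] [424.5027 348.6842 425.7094 344.2313 466.6437 359.6587]
0 [342.4497 220.5442 342.2382 233.7917 251.9651 220.6463] [425.3275 344.421  426.5357 339.9718 467.7626 355.397 ]
0.009 [343.3691 223.5169 343.1364 237.2246 249.5734 223.5983] [426.1632 340.1016 427.3729 335.6566 468.8965 351.0782]
```

View pics/crop2.png

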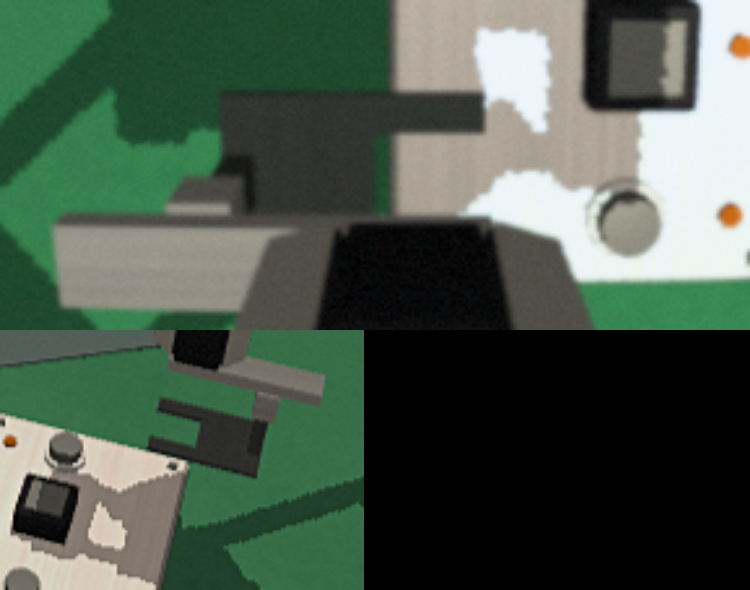

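Image evidence puts the fork's offset near 0 to -6 mm, and the cap at about (0.520, 0.273). I'll go behind the cap, lower, and feel for the panel.

Emit:
step_arm(
  increments="0.5 0.7 0 0 0 -0.004; 0.5 0.7 1 0 0 0; 0.4 0.6 1.8 0 0 0; 0 0 1.8 0 0 0; 0 0 1.8 0 0 0",
)

```text
time: 7.5
tool_pos: [0.4754, 0.2855, 0.1436]
ee_rot: [-3.141, 0.001, 1.325]
wrist_force: [-0.6, -0.3, -2.2]
width: 0.0237
```

Emit:
step_arm(
  increments="0 0 1.2 0 0 0; 0 0 0.7 0 0 0; 0 0 0 0 0 0; 0 0 0 0 0 0; 0 0 0 0 0 0",
)

```text
time: 8.0
tool_pos: [0.4756, 0.2858, 0.1277]
ee_rot: [3.14, -0.001, 1.325]
wrist_force: [-0.2, 0.1, -2.3]
width: 0.0237
```

```bash
python3 -c "
from h import *
import pickle
o=get_obs();im=snapshot('wrist');cv2.imwrite('pics/w3.png',im[:,:,::-1])
print(o['time'],o['tool_pos'],o['ee_rot'],o['wrist_force'],o['wrist_torque'],o['width'])
pickle.dump(o,open('o3.pkl','wb'))
cv2.imwrite('pics/crop3.png',cv2.resize(im[130:330,220:420,::-1],None,fx=3,fy=3))"
```

```text
8.0 [0.4756 0.2858 0.1277] [ 3.1398 -0.0014  1.3248] [-0.1807  0.1337 -2.2988] [-0.0524 -0.0684 -0.0226] 0.023698617092028553
```

View pics/crop3.png

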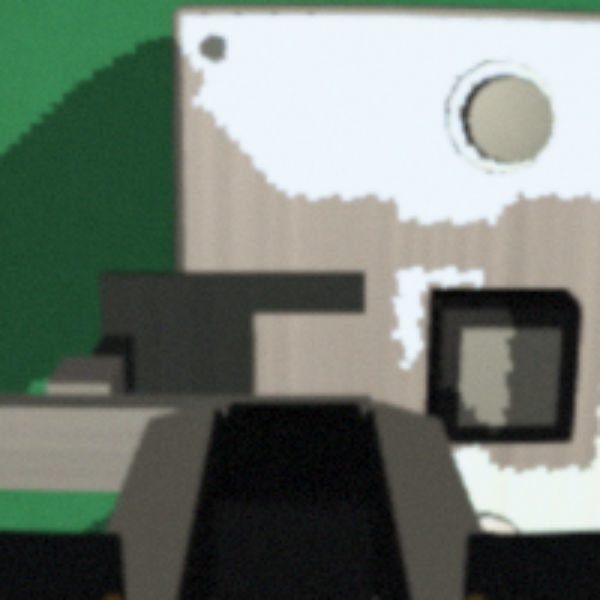

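The crop of w3 shows the tine tip at about (341,220–234) and the cap head spanning columns 363–413, rows 226–277. There is a clear gap between fork and cap. Now I'll feel for the panel.

Emit:
step_arm(
  increments="0 0 0.1 0 0 0; 0 0 0.1 0 0 0; 0 0 0 0 0 0",
)

```text
time: 8.35
tool_pos: [0.4748, 0.2854, 0.1244]
ee_rot: [3.142, 0.0, 1.325]
wrist_force: [-0.3, 0.2, -1.9]
width: 0.0238
```

Emit:
step_arm(
  increments="0 0 0.1 0 0 0; 0 0 0 0 0 0",
)

```text
time: 8.55
tool_pos: [0.4748, 0.2854, 0.1232]
ee_rot: [-3.141, 0.0, 1.325]
wrist_force: [0.2, 0.1, -2.7]
width: 0.0236
```

Emit:
step_arm(
  increments="0 0 0.1 0 0 0; 0 0 0 0 0 0",
)

```text
time: 8.75
tool_pos: [0.4748, 0.2854, 0.1222]
ee_rot: [-3.141, 0.0, 1.325]
wrist_force: [0.4, -0.1, -2.0]
width: 0.024
```

```bash
python3 -c "
from m import *
o=pickle.load(open('o3.pkl','rb'))
A=np.radians(-14.1);Rz=Rn.from_euler('z',A).as_matrix()
S=np.array([[-.016,.016,.06],[.016,.016,.06],[-.016,-.016,.078],[.016,-.016,.078]])
for c in([.520,.2715],[.520,.2735],[.520,.2755]): print(c,proj('wrist',S@Rz.T+[*c,0],o).round(1).tolist())
Rp=Rn.from_euler('z',o['ee_rot'][2]-np.pi/2).as_matrix();C=o['tool_pos']+[0,0,.0156]
for dz in(-.009,-.006,-.003,0):
  F=np.array([[.016,.02,-.075+dz],[.016,.011,-.075+dz],[-.044,.02,-.075+dz],[-.009,.011,-.075+dz]]);print(dz,proj('wrist',C+F@Rp.T,o).round(1).tolist())
"
```

```text
[0.52, 0.2715] [[362.4, 228.2], [407.6, 228.2], [364.0, 281.2], [410.6, 280.5]]
[0.52, 0.2735] [[361.8, 225.4], [407.1, 225.5], [363.4, 278.5], [410.1, 277.8]]
[0.52, 0.2755] [[361.2, 222.7], [406.6, 222.8], [362.8, 275.8], [409.7, 275.1]]
-0.009 [[341.4, 217.9], [341.2, 230.7], [254.0, 218.1], [304.9, 230.8]]
-0.006 [[341.7, 218.8], [341.5, 231.8], [253.3, 219.0], [304.7, 231.8]]
-0.003 [[342.0, 219.7], [341.8, 232.8], [252.6, 219.9], [304.6, 232.9]]
0 [[342.3, 220.7], [342.1, 233.9], [251.8, 220.8], [304.4, 233.9]]
```

Emit:
step_arm(
  increments="0 0 0.1 0 0 0; 0 0 0 0 0 0",
)

```text
time: 8.95
tool_pos: [0.475, 0.2855, 0.1216]
ee_rot: [3.141, -0.0, 1.325]
wrist_force: [1.0, -0.0, -1.2]
width: 0.0239
```

Emit:
step_arm(
  increments="0 0 0.1 0 0 0; 0 0 0 0 0 0",
)

```text
time: 9.15
tool_pos: [0.4751, 0.2855, 0.1216]
ee_rot: [3.141, -0.001, 1.325]
wrist_force: [-1.3, -0.6, 4.2]
width: 0.0241
```

Emit:
step_arm(
  increments="0 0 0.1 0 0 0; 0 0 0 0 0 0",
)

```text
time: 9.35
tool_pos: [0.4752, 0.2855, 0.1216]
ee_rot: [3.14, -0.001, 1.325]
wrist_force: [-2.9, -1.6, 8.2]
width: 0.024
```

Contact felt at TCP z ≈ 0.1216, which puts the fork's underside 66.6 mm below the TCP. I'll raise 1 mm clear and check the lateral alignment.

Emit:
step_arm(
  increments="0 0 -0.2 0 0 0; 0 0 -0.14 0 0 0; 0 0 0 0 0 0; 0 0 0 0 0 0",
)

```text
time: 9.75
tool_pos: [0.4746, 0.2853, 0.1221]
ee_rot: [-3.141, 0.001, 1.325]
wrist_force: [-0.4, -0.8, -2.6]
width: 0.024
```

```bash
python3 -c "
from m import *
o=get_obs();im=snapshot('wrist')[:,:,::-1].copy();cv2.imwrite('pics/w4.png',im)
print(o['time'],o['tool_pos'],o['ee_rot'],o['wrist_force'],o['wrist_torque'],o['width'])
pickle.dump(o,open('o4.pkl','wb'))
cv2.imwrite('pics/crop4.png',cv2.resize(im[180:330,240:440],None,fx=4,fy=4,interpolation=cv2.INTER_CUBIC))
A=np.radians(-14.1);Rz=Rn.from_euler('z',A).as_matrix()
S=np.array([[-.016,.016,.06],[.016,.016,.06],[-.016,-.016,.078],[.016,-.016,.078]])
for c in([.521,.2735],[.521,.2755]): print(c,proj('wrist',S@Rz.T+[*c,0],o).round(1).tolist())
Rp=Rn.from_euler('z',o['ee_rot'][2]-np.pi/2).as_matrix();C=o['tool_pos']+[0,0,.0156]
dz=-.0042;F=np.array([[.016,.02,-.075+dz],[.016,.011,-.075+dz],[-.044,.02,-.075+dz],[-.009,.011,-.075+dz],[-.009,.010,-.075+dz]]);print(dz,proj('wrist',C+F@Rp.T,o).round(1).tolist())
"
```

```text
9.75 [0.4746 0.2853 0.1221] [-3.1407  0.0008  1.3248] [-0.4289 -0.7817 -2.5669] [-0.0279 -0.045   0.0135] 0.023953979501696452
[0.521, 0.2735] [[365.7, 225.8], [411.9, 226.0], [367.4, 280.2], [415.0, 279.4]]
[0.521, 0.2755] [[365.1, 223.0], [411.4, 223.2], [366.7, 277.4], [414.6, 276.7]]
-0.0042 [[342.1, 219.2], [341.9, 232.2], [253.1, 219.3], [304.9, 232.2], [304.9, 233.7]]
```

View pics/crop4.png

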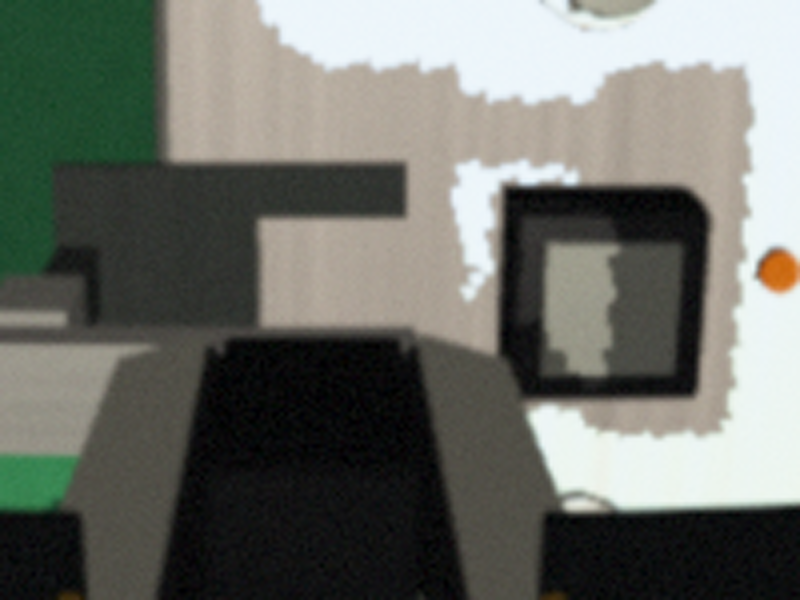

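The crop of w4 shows the tine outer edge at row 220.5, the tip at column 341.5, and the cap head at columns 365.5–417.5, rows 226.8–279.2. Compared with prediction, the fork sits about 1 mm to -y and is about 48 mm short of home. Yaw agrees.

Emit:
step_arm(
  increments="0.05 0 -0.05 0 0 0; 0.05 0 0 0 0 0; 0 0.3 0 0 0 0; 0 0.4 0 0 0 0; 0 0.3 0 0 0 0",
)

```text
time: 10.3
tool_pos: [0.4853, 0.2838, 0.1234]
ee_rot: [3.141, 0.0, 1.325]
wrist_force: [0.2, 0.5, -0.6]
width: 0.0239
```

Emit:
step_arm(
  increments="0 0 0 0 0 0; 0 0.2 0 0 0 0; 0 0.2 0 0 0 0; 0 0.2 0 0 0 0; 0 0.2 0 0 0 0",
)

```text
time: 10.8
tool_pos: [0.4928, 0.282, 0.1233]
ee_rot: [3.141, 0.0, 1.325]
wrist_force: [0.6, -0.0, -2.0]
width: 0.0243
```

Emit:
step_arm(
  increments="0 0 0.05 0 0 0; 0 0 0 0 0 0; 0 0 0 0 0 0",
)

```text
time: 11.1
tool_pos: [0.4925, 0.282, 0.1228]
ee_rot: [-3.141, 0.0, 1.325]
wrist_force: [-0.6, 0.1, -1.2]
width: 0.0237
```

Emit:
step_arm(
  increments="0 0.2 0.02 0 0 0; 0 0.2 0 0 0 0; 0 0.2 0 0 0 0; 0 0.2 0 0 0 0; 0 0 0 0 0 0",
)

```text
time: 11.6
tool_pos: [0.5006, 0.2799, 0.1226]
ee_rot: [3.141, 0.0, 1.324]
wrist_force: [-0.4, -0.1, -1.8]
width: 0.0235
```

Emit:
step_arm(
  increments="0 0.2 0 0 0 0; 0 0.2 0 0 0 0; 0 0.2 0 0 0 0; 0 0.2 0 0 0 0; 0 0 0 0 0 0",
)

```text
time: 12.1
tool_pos: [0.5084, 0.278, 0.1226]
ee_rot: [3.141, 0.0, 1.325]
wrist_force: [-1.4, 0.2, -1.1]
width: 0.0234
```

Emit:
step_arm(
  increments="0 0.2 0 0 0 0; 0 0.2 0 0 0 0; 0 0.2 0 0 0 0; 0 0.2 0 0 0 0; 0 0 0 0 0 0",
)

```text
time: 12.6
tool_pos: [0.5161, 0.276, 0.1226]
ee_rot: [3.141, 0.0, 1.325]
wrist_force: [0.2, -0.2, -1.9]
width: 0.024
```

Emit:
step_arm(
  increments="0 0.1 0 0 0 0; 0 0.1 0 0 0 0; 0 0 0 0 0 0",
)

```text
time: 12.9
tool_pos: [0.5179, 0.2757, 0.1226]
ee_rot: [3.142, 0.0, 1.325]
wrist_force: [-0.3, 0.7, -1.1]
width: 0.0238
```

Emit:
step_arm(
  increments="0 0.1 0 0 0 0; 0 0 0 0 0 0",
)

```text
time: 13.1
tool_pos: [0.5188, 0.2754, 0.1226]
ee_rot: [3.142, 0.0, 1.325]
wrist_force: [0.2, -0.1, -2.7]
width: 0.024
```

Predicted home is about 2.5 mm further.

Emit:
step_arm(
  increments="0 0.1 0 0 0 0; 0 0 0 0 0 0",
)

```text
time: 13.3
tool_pos: [0.5198, 0.2752, 0.1227]
ee_rot: [3.141, 0.0, 1.325]
wrist_force: [0.4, 0.6, -2.0]
width: 0.0239
```

Emit:
step_arm(
  increments="0 0.1 0 0 0 0; 0 0 0 0 0 0",
)

```text
time: 13.5
tool_pos: [0.5208, 0.2749, 0.1226]
ee_rot: [3.141, 0.0, 1.325]
wrist_force: [-0.9, 0.1, -1.2]
width: 0.0237
```

Emit:
step_arm(
  increments="0 0.05 0 0 0 0; 0 0 0 0 0 0",
)

```text
time: 13.7
tool_pos: [0.5212, 0.2748, 0.1226]
ee_rot: [3.142, 0.0, 1.325]
wrist_force: [-0.6, -0.7, -0.5]
width: 0.0236
```

Emit:
step_arm(
  increments="0 0.05 0 0 0 0; 0 0 0 0 0 0",
)

```text
time: 13.9
tool_pos: [0.5214, 0.2748, 0.1226]
ee_rot: [-3.141, 0.0, 1.325]
wrist_force: [-0.7, 0.2, -1.5]
width: 0.024
```

Emit:
step_arm(
  increments="0 0.05 0 0 0 0; 0 0 0 0 0 0",
)

```text
time: 14.1
tool_pos: [0.5215, 0.2747, 0.1225]
ee_rot: [-3.14, 0.0, 1.325]
wrist_force: [-1.9, 0.2, -1.1]
width: 0.0237
```

Emit:
step_arm(
  increments="0 0.05 0 0 0 0; 0 0 0 0 0 0; 0 0 0 0 0 0",
)

```text
time: 14.4
tool_pos: [0.5218, 0.2747, 0.1225]
ee_rot: [-3.14, 0.0, 1.325]
wrist_force: [-4.9, 0.9, -0.2]
width: 0.0239
```

Fork is home: the advance stalled with about 5 N of reaction. I'll ease the push to a light touch and pull up slowly.

Emit:
step_arm(
  increments="0 -0.1 0 0 0 0; 0 0 0 0 0 0",
)

```text
time: 14.6
tool_pos: [0.5216, 0.2747, 0.1225]
ee_rot: [3.142, 0.0, 1.325]
wrist_force: [-2.9, 0.6, -1.3]
width: 0.0235
```

Emit:
step_arm(
  increments="0 0 -0.1 0 0 0; 0 0 -0.1 0 0 0; 0 0 -0.1 0 0 0; 0 0 -0.1 0 0 0",
)

```text
time: 15.0
tool_pos: [0.5218, 0.2743, 0.1255]
ee_rot: [-3.141, 0.001, 1.325]
wrist_force: [-1.2, 1.1, -8.5]
width: 0.024
```

Emit:
step_arm(
  increments="0 0 -0.1 0 0 0; 0 0 -0.1 0 0 0; 0 0 -0.1 0 0 0; 0 0 -0.1 0 0 0",
)

```text
time: 15.4
tool_pos: [0.5217, 0.2745, 0.1305]
ee_rot: [3.142, 0.001, 1.325]
wrist_force: [-0.6, -0.3, -9.0]
width: 0.0239
```

Emit:
step_arm(
  increments="0 0 -0.1 0 0 0; 0 0 -0.1 0 0 0; 0 0 -0.1 0 0 0; 0 0 -0.1 0 0 0; 0 0 -0.1 0 0 0",
)

```text
time: 15.9
tool_pos: [0.5225, 0.275, 0.1372]
ee_rot: [3.139, -0.002, 1.325]
wrist_force: [0.1, 0.3, -2.2]
width: 0.0238
```

Emit:
step_arm(
  increments="0 0 -0.1 0 0 0; 0 0 -0.1 0 0 0; 0 0 -0.1 0 0 0; 0 0 -0.1 0 0 0; 0 0 -0.1 0 0 0",
)

```text
time: 16.4
tool_pos: [0.5218, 0.2747, 0.1409]
ee_rot: [3.141, -0.0, 1.325]
wrist_force: [-0.3, 1.1, -2.6]
width: 0.0239
```

Emit:
step_arm(
  increments="0 0 -0.1 0 0 0; 0 0 -0.1 0 0 0; 0 0 -0.1 0 0 0; 0 0 -0.1 0 0 0; 0 0 -0.1 0 0 0",
)

```text
time: 16.9
tool_pos: [0.5217, 0.2747, 0.1457]
ee_rot: [-3.142, 0.0, 1.325]
wrist_force: [0.2, 0.1, -2.6]
width: 0.0238
```

Emit:
step_arm(
  increments="0 0 -0.3 0 0 0; 0 0 -0.4 0 0 0; 0 0 -0.5 0 0 0; 0 0 -0.5 0 0 0; 0 0 -0.5 0 0 0",
)

```text
time: 17.4
tool_pos: [0.5218, 0.2747, 0.1683]
ee_rot: [3.141, -0.0, 1.325]
wrist_force: [-0.6, -0.2, -2.7]
width: 0.0242
```

Emit:
step_arm(
  increments="0 0 -0.5 0 0 0; 0 0 -0.4 0 0 0; 0 0 -0.2 0 0 0; 0 0 0 0 0 0; 0 0 0 0 0 0",
)

```text
time: 17.9
tool_pos: [0.5216, 0.2747, 0.1784]
ee_rot: [-3.141, 0.0, 1.325]
wrist_force: [-0.9, -0.2, -1.8]
width: 0.0241
```

```bash
python3 -c "
from m import *
o=get_obs();im=snapshot('wrist')[:,:,::-1].copy();cv2.imwrite('pics/w5.png',im);s=snapshot('side')[:,:,::-1].copy();cv2.imwrite('pics/s5.png',s)
print(o['time'],o['tool_pos'],o['ee_rot'],o['wrist_force'],o['width'])
q=proj('side',o['tool_pos']-[0,0,.05])[0].astype(int);print(q)
a=cv2.resize(im[150:300,220:420],(400,300));b=cv2.resize(s[q[1]-75:q[1]+75,q[0]-100:q[0]+100],(400,300))
cv2.imwrite('pics/crop5.png',np.hstack([a,b]))
# mat plan: mat yaw 15.9 centre (.4965,.009)
g=np.array([.495,.02]);plan([*g,o['tool_pos'][2]],np.pi/2+0.0,12)"
```

```text
17.9 [0.5216 0.2747 0.1784] [-3.1413  0.0003  1.3248] [-0.8663 -0.2474 -1.7783] 0.024126688966036865
[389 343]
-2.11 0.3 -0 -0 0 -0.02;
-2.12 0.26 -0 -0 0 -0.021;
-2.12 0.22 -0 -0 0 -0.02;
-2.13 0.17 -0 -0 0 -0.021;
-2.13 0.13 -0 -0 0 -0.02
--
-2.13 0.09 -0 -0 0 -0.021;
-2.13 0.04 -0 -0 0 -0.02;
-2.13 -0 -0 -0 0 -0.021;
-2.13 -0.05 -0 -0 0 -0.02;
-2.13 -0.09 -0 -0 0 -0.021
--
-2.13 -0.13 -0 -0 0 -0.02;
-2.14 -0.18 -0.01 -0.001 0 -0.021;
```

View pics/crop5.png

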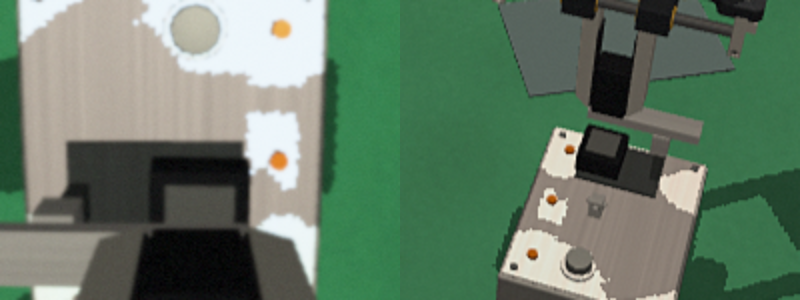

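The view shows the cap upright on the fork, seated at the slot's end. The bare shaft stands on the box. Next I carry it to the mat.

```bash
python3 -c "
from h import *
plan([.5398,.0213,.1784],np.radians(105.9),20)"
```

```text
-1.21 0.4 -0 -0 0 -0.026;
-1.22 0.37 -0 -0 0 -0.026;
-1.22 0.33 -0 -0 0 -0.026;
-1.23 0.3 -0 -0 0 -0.026;
-1.24 0.27 -0 -0 0 -0.026
--
-1.25 0.24 -0 -0 0 -0.026;
-1.25 0.2 -0 -0 0 -0.026;
-1.26 0.17 -0 -0 0 -0.026;
-1.26 0.14 -0 -0 0 -0.026;
-1.27 0.11 -0 -0 0 -0.026
--
-1.27 0.07 -0 -0 0 -0.026;
-1.27 0.04 -0 -0 0 -0.026;
-1.27 0.01 -0 -0 0 -0.026;
-1.27 -0.02 -0 -0 0 -0.026;
-1.27 -0.06 -0 -0 0 -0.027
--
-1.27 -0.09 -0 -0 0 -0.026;
-1.26 -0.13 -0 -0 0 -0.027;
-1.26 -0.16 -0 -0 0 -0.026;
-1.25 -0.19 -0 -0 0 -0.027;
-1.25 -0.22 -0.01 -0.001 0 -0.026
--
```

Emit:
step_arm(
  increments="-0.4 0.1 0 0 0 -0.008; -0.8 0.3 0 0 0 -0.018; -1.2 0.35 0 0 0 -0.026; -1.2 0.35 0 0 0 -0.026; -1.25 0.3 0 0 0 -0.026",
)

```text
time: 18.5
tool_pos: [0.5254, 0.2236, 0.1784]
ee_rot: [-3.141, 0.0, 1.43]
wrist_force: [-0.2, -0.3, -2.5]
width: 0.0239
```

Emit:
step_arm(
  increments="-1.25 0.25 0 0 0 -0.026; -1.25 0.25 0 0 0 -0.026; -1.25 0.2 0 0 0 -0.026; -1.25 0.15 0 0 0 -0.026; -1.25 0.15 0 0 0 -0.026",
)

```text
time: 19.0
tool_pos: [0.5297, 0.1603, 0.1785]
ee_rot: [-3.141, 0.0, 1.56]
wrist_force: [0.1, -0.1, -1.9]
width: 0.0241
```

Emit:
step_arm(
  increments="-1.25 0.1 0 0 0 -0.026; -1.25 0.05 0 0 0 -0.026; -1.25 0.05 0 0 0 -0.026; -1.25 0 0 0 0 -0.026; -1.25 -0.05 0 0 0 -0.026",
)

```text
time: 19.5
tool_pos: [0.5337, 0.0979, 0.1786]
ee_rot: [-3.141, 0.0, 1.69]
wrist_force: [-0.2, -0.4, -2.5]
width: 0.024
```

Emit:
step_arm(
  increments="-1.25 -0.05 0 0 0 -0.026; -1.25 -0.1 0 0 0 -0.026; -1.25 -0.15 0 0 0 -0.026; -1.25 -0.15 0 0 0 -0.026; -1.25 -0.2 0 0 0 -0.026",
)

```text
time: 20.0
tool_pos: [0.5378, 0.0352, 0.1786]
ee_rot: [-3.141, 0.0, 1.82]
wrist_force: [-1.3, 0.5, -1.3]
width: 0.0239
```

Emit:
step_arm(
  increments="-0.9 -0.15 0 0 0 -0.02; -0.4 -0.1 0 0 0 -0.008; 0 0 0 0 0 0; 0 0 0 0 0 0",
)

```text
time: 20.4
tool_pos: [0.5387, 0.023, 0.1786]
ee_rot: [-3.142, -0.0, 1.847]
wrist_force: [0.0, -0.3, -2.6]
width: 0.0239
```

```bash
python3 -c "
from m import *
o=get_obs();im=snapshot('wrist')[:,:,::-1].copy();cv2.imwrite('pics/w6.png',im)
print(o['time'],o['tool_pos'],o['ee_rot'],o['wrist_force'])
pickle.dump(o,open('o6.pkl','wb'))
a=im[100:340,140:500].copy()
yaw=np.radians(15.9);R=Rn.from_euler('z',yaw).as_matrix()
M=np.array([[x,y,.003] for x,y in((-.1,-.065),(.1,-.065),(.1,.065),(-.1,.065))])@R.T+[.4965,.009,0]
print('mat corners predicted',proj('wrist',M,o).round(0).tolist())
hs=cv2.cvtColor(im,cv2.COLOR_BGR2HSV);g=(hs[...,0]>45)&(hs[...,0]<90)&(hs[...,1]>80)
cv2.imwrite('pics/crop6.png',cv2.resize(a,None,fx=2,fy=2))"
```

```text
20.4 [0.5387 0.023  0.1786] [-3.1415 -0.0003  1.8467] [ 0.0393 -0.3082 -2.5517]
mat corners predicted [[183.0, 278.0], [371.0, 280.0], [375.0, 151.0], [173.0, 155.0]]
```

View pics/crop6.png

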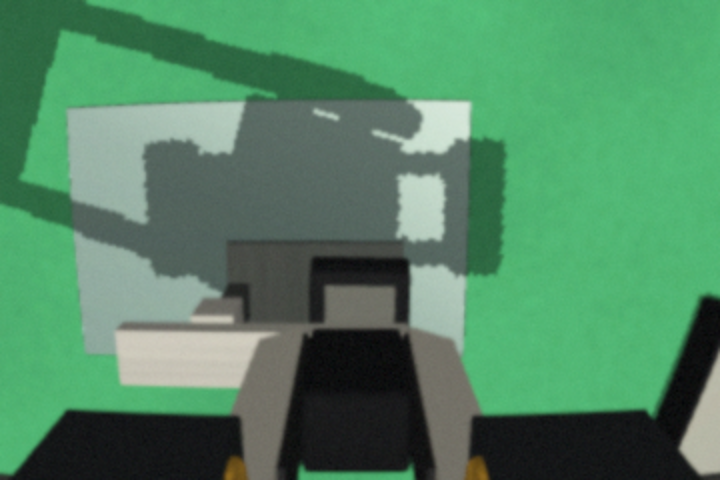

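The mat's corners match the prediction: seen at (174,153) and (375,150), predicted (173,155) and (375,151). The cap is upright on the fork above the mat, so I'll lower it.

Emit:
step_arm(
  increments="0 0 0.5 0 0 0; 0 0 1 0 0 0; 0 0 1 0 0 0; 0 0 1 0 0 0; 0 0 1 0 0 0",
)

```text
time: 20.95
tool_pos: [0.5384, 0.0229, 0.1321]
ee_rot: [-3.14, -0.0, 1.847]
wrist_force: [-0.3, -0.8, -2.4]
width: 0.0233
```

Emit:
step_arm(
  increments="0 0 1 0 0 0; 0 0 1 0 0 0; 0 0 1 0 0 0; 0 0 1 0 0 0; 0 0 0.8 0 0 0",
)

```text
time: 21.45
tool_pos: [0.5386, 0.0228, 0.0846]
ee_rot: [-3.141, -0.0, 1.847]
wrist_force: [-1.1, 0.4, -3.2]
width: 0.0239
```

Emit:
step_arm(
  increments="0 0 0.5 0 0 0; 0 0 0.2 0 0 0; 0 0 0 0 0 0; 0 0 0 0 0 0",
)

```text
time: 21.85
tool_pos: [0.5392, 0.0227, 0.0792]
ee_rot: [3.141, 0.0, 1.847]
wrist_force: [-0.6, 0.3, -2.0]
width: 0.0239
```

Emit:
step_arm(
  increments="0 0 0.15 0 0 0; 0 0 0.15 0 0 0; 0 0 0.15 0 0 0; 0 0 0.1 0 0 0; 0 0 0 0 0 0",
)

```text
time: 22.35
tool_pos: [0.5387, 0.0227, 0.0729]
ee_rot: [-3.141, -0.0, 1.847]
wrist_force: [-0.3, 0.4, -2.1]
width: 0.0237
```

Emit:
step_arm(
  increments="0 0 0.05 0 0 0; 0 0 0.05 0 0 0; 0 0 0.05 0 0 0; 0 0 0.05 0 0 0; 0 0 0 0 0 0",
)

```text
time: 22.85
tool_pos: [0.5389, 0.0227, 0.0712]
ee_rot: [3.142, 0.0, 1.847]
wrist_force: [-0.4, 0.2, -2.5]
width: 0.024
```

Emit:
step_arm(
  increments="0 0 0 0 0 0; 0 0 0 0 0 0",
)

```text
time: 23.05
tool_pos: [0.5389, 0.0228, 0.0712]
ee_rot: [3.141, 0.0, 1.847]
wrist_force: [-0.7, -0.5, -1.6]
width: 0.0239
```

Emit:
step_arm(
  increments="0 0 0.04 0 0 0; 0 0 0.02 0 0 0; 0 0 0 0 0 0; 0 0 0 0 0 0",
)

```text
time: 23.45
tool_pos: [0.5388, 0.0227, 0.0705]
ee_rot: [-3.142, 0.0, 1.847]
wrist_force: [0.8, 0.2, -1.3]
width: 0.0239
```

Emit:
step_arm(
  increments="0 -0.1 0 0 0 0; 0 -0.15 0 0 0 0; 0 -0.2 0 0 0 0; 0 -0.2 0 0 0 0; 0 -0.2 0 0 0 0",
)

```text
time: 23.95
tool_pos: [0.5305, 0.0204, 0.0706]
ee_rot: [-3.142, 0.0, 1.847]
wrist_force: [-0.1, 0.7, -2.5]
width: 0.0237
```

Emit:
step_arm(
  increments="0 -0.2 0 0 0 0; 0 -0.2 0 0 0 0; 0 -0.2 0 0 0 0; 0 -0.2 0 0 0 0; 0 -0.2 0 0 0 0",
)

```text
time: 24.45
tool_pos: [0.5209, 0.0177, 0.0706]
ee_rot: [3.142, 0.0, 1.847]
wrist_force: [-0.7, -0.1, -2.3]
width: 0.0242
```

```bash
cat > cap.py <<'E'
from m import *
o=get_obs();im=snapshot('wrist')[:,:,::-1].copy();cv2.imwrite('pics/wcap.png',im)
print(o['time'],o['tool_pos'],o['wrist_force'])
A=np.radians(15.9);R=Rn.from_euler('z',A).as_matrix();H=np.array([[sx*.016,sy*.016,z] for z in(.008,.026) for sx in(-1,1) for sy in(-1,1)])
P=proj('wrist',H@R.T+[.5388,.0227,0]-[*(.001*R[:2,1]),0],o)
x0,y0=P.min(0);x1,y1=P.max(0);print('pred',x0,x1,y0,y1)
m=sub(im,int(x0)-40,int(y0)-15,int(x1)+20,int(y1)+15,lambda a:a.max(2)<40);ys,xs=np.where(m);print('seen',xs.min(),xs.max(),ys.min(),ys.max())
cv2.imwrite('pics/cropc.png',cv2.resize(im[100:340,140:500],None,fx=2,fy=2))
E
python3 cap.py
```

```text
24.45 [0.5209 0.0177 0.0706] [-0.6655 -0.1164 -2.3325]
pred 321.05095683639524 372.3994180921711 226.9766221717072 281.5374286234444
seen 287 348 265 295
```

```bash
python3 -c "
import cv2,numpy as np
im=cv2.imread('pics/wcap.png').max(2)
for r in(222,226,230,235,245,255): print(r,im[r,240:400:4].tolist())"
```

```text
222 [98, 97, 100, 89, 70, 67, 73, 75, 75, 73, 70, 72, 72, 73, 73, 76, 76, 74, 75, 71, 74, 70, 72, 76, 73, 76, 101, 99, 101, 132, 189, 193, 193, 192, 195, 193, 195, 115, 104, 101]
226 [93, 98, 94, 96, 76, 76, 83, 77, 75, 79, 78, 75, 77, 78, 77, 82, 79, 77, 78, 77, 76, 79, 78, 76, 76, 81, 101, 101, 99, 100, 122, 173, 192, 189, 192, 195, 195, 107, 101, 100]
230 [97, 99, 94, 93, 76, 76, 77, 77, 82, 82, 74, 78, 80, 76, 78, 78, 79, 75, 81, 77, 75, 40, 14, 19, 19, 17, 19, 21, 25, 22, 27, 32, 30, 138, 191, 192, 190, 133, 101, 103]
235 [100, 99, 100, 92, 80, 80, 78, 78, 76, 79, 78, 75, 76, 75, 73, 79, 86, 93, 95, 96, 94, 48, 23, 22, 21, 25, 20, 20, 20, 23, 21, 26, 23, 27, 186, 189, 190, 120, 103, 100]
245 [95, 93, 96, 64, 36, 37, 53, 77, 76, 76, 76, 76, 76, 75, 74, 72, 73, 96, 97, 99, 100, 42, 32, 82, 118, 114, 116, 116, 114, 115, 116, 221, 100, 72, 182, 186, 187, 103, 101, 106]
255 [110, 111, 105, 110, 105, 89, 48, 74, 73, 77, 77, 78, 76, 77, 73, 74, 80, 96, 97, 97, 100, 34, 31, 93, 116, 116, 115, 115, 115, 118, 115, 215, 77, 67, 177, 183, 124, 99, 98, 102]
```

The cap is seen at columns 324–373 (predicted 321–372), so it stayed put while the fork withdrew. I'll keep drawing back.

Emit:
step_arm(
  increments="0 -0.3 0 0 0 0; 0 -0.3 0 0 0 0; 0 -0.3 0 0 0 0; 0 -0.3 0 0 0 0; 0 -0.3 0 0 0 0",
)

```text
time: 25.0
tool_pos: [0.5063, 0.0136, 0.0706]
ee_rot: [3.142, 0.0, 1.847]
wrist_force: [-0.4, 0.0, -1.2]
width: 0.0239
```

Emit:
step_arm(
  increments="0 -0.5 0 0 0 0; 0 -0.8 0 0 0 0; 0 -1 0 0 0 0; 0 -1 0 0 0 0; 0 -0.8 0 0 0 0",
)

```text
time: 25.5
tool_pos: [0.466, 0.0022, 0.0705]
ee_rot: [-3.141, 0.0, 1.847]
wrist_force: [-0.2, 0.3, -2.4]
width: 0.0236
```

Emit:
step_arm(
  increments="0 -0.3 0 0 0 0; 0 0 0 0 0 0; 0 0 0 0 0 0; 0 0 0 0 0 0",
)

```text
time: 25.9
tool_pos: [0.4646, 0.0017, 0.0707]
ee_rot: [3.141, 0.0, 1.847]
wrist_force: [0.4, 0.3, -1.8]
width: 0.0239
```

```bash
python3 cap.py;python3 -c "
import cv2,numpy as np
im=cv2.imread('pics/wcap.png').max(2)
for r in(230,240,255,270): print(r,im[r,330:500:4].tolist())"
```

```text
25.9 [0.4646 0.0017 0.0707] [ 0.428   0.2833 -1.8437]
pred 403.9386852536188 459.5000656497816 227.02848337954484 280.4386981678325
seen 407 458 229 279
230 [80, 76, 78, 98, 102, 99, 113, 183, 187, 184, 184, 185, 184, 185, 174, 98, 99, 99, 96, 100, 35, 21, 21, 19, 20, 24, 25, 27, 30, 27, 35, 111, 179, 175, 175, 172, 174, 172, 173, 172, 171, 169, 178]
240 [100, 100, 100, 106, 105, 105, 114, 185, 186, 183, 185, 182, 184, 180, 162, 101, 100, 98, 99, 98, 18, 20, 29, 29, 33, 30, 29, 32, 63, 64, 62, 61, 59, 168, 175, 174, 176, 173, 171, 171, 168, 169, 185]
255 [102, 100, 103, 100, 103, 101, 98, 157, 169, 184, 176, 183, 177, 183, 101, 99, 99, 97, 95, 89, 16, 19, 33, 88, 113, 110, 108, 123, 200, 202, 200, 77, 75, 173, 173, 172, 170, 172, 171, 169, 171, 181, 178]
270 [13, 21, 19, 24, 108, 116, 116, 117, 120, 107, 102, 100, 97, 102, 99, 98, 99, 98, 99, 48, 14, 28, 34, 108, 107, 109, 112, 160, 199, 201, 188, 53, 162, 172, 171, 172, 170, 170, 171, 167, 168, 182, 183]
```

Emit:
step_arm(
  increments="0 0 0.05 0 0 0; 0 0 0.05 0 0 0; 0 0 0 0 0 0",
)

```text
time: 26.25
tool_pos: [0.4645, 0.0017, 0.0696]
ee_rot: [3.141, 0.0, 1.847]
wrist_force: [0.4, 0.1, -1.4]
width: 0.024
```

Emit:
step_arm(
  increments="0 0 0.05 0 0 0; 0 0 0 0 0 0; 0 0 0 0 0 0",
)

```text
time: 26.55
tool_pos: [0.4646, 0.0016, 0.0696]
ee_rot: [3.141, 0.0, 1.847]
wrist_force: [-1.5, 0.7, 1.2]
width: 0.0237
```

Emit:
step_arm(
  increments="0 0 -0.03 0 0 0; 0 0 0 0 0 0; 0 0 0 0 0 0",
)

```text
time: 26.85
tool_pos: [0.4645, 0.0017, 0.0696]
ee_rot: [3.141, 0.0, 1.847]
wrist_force: [-0.5, 1.2, 2.6]
width: 0.0239
```

Emit:
step_arm(
  increments="0 0 0 0 0 0; 0 0 0 0 0 0; 0 0 0 0 0 0; 0 0 0 0 0 0; 0 0 0 0 0 0",
  claw=-0.3,
)

```text
time: 27.35
tool_pos: [0.4642, 0.0016, 0.0692]
ee_rot: [-3.141, 0.0, 1.847]
wrist_force: [0.4, 0.4, 0.5]
width: 0.0596
```

Emit:
step_arm(
  increments="0 0 0 0 0 0; 0 0 0 0 0 0; 0 0 0 0 0 0; 0 0 0 0 0 0; 0 0 0 0 0 0",
)

```text
time: 27.85
tool_pos: [0.4643, 0.0016, 0.0694]
ee_rot: [3.142, 0.0, 1.847]
wrist_force: [0.0, -0.5, -0.2]
width: 0.061
```

Emit:
step_arm(
  increments="0 0 -0.5 0 0 0; 0 0 -1 0 0 0; 0 0 -1.5 0 0 0; 0 0 -2 0 0 0; 0 0 -2 0 0 0",
)

```text
time: 28.35
tool_pos: [0.4644, 0.0016, 0.1409]
ee_rot: [3.141, 0.0, 1.847]
wrist_force: [0.4, 0.8, -0.1]
width: 0.0611
```

Emit:
step_arm(
  increments="0 0 -2 0 0 0; 0 0 -2 0 0 0; 0 0 -2 0 0 0; 0 0 -1.5 0 0 0; 0 0 -0.5 0 0 0",
)

```text
time: 28.85
tool_pos: [0.4652, 0.0015, 0.2221]
ee_rot: [3.138, 0.002, 1.847]
wrist_force: [0.3, 0.4, -0.0]
width: 0.0612
```

Emit:
step_arm(
  increments="-2 0 0 0 0 0; -3.5 0 0 0 0 0; -4 0 0 0 0 0; -4 0 0 0 0 0; -4 0 0 0 0 0",
)

```text
time: 29.35
tool_pos: [0.5119, -0.168, 0.2187]
ee_rot: [-3.141, -0.001, 1.847]
wrist_force: [-0.7, 0.6, 0.6]
width: 0.0608
```

Emit:
step_arm(
  increments="-2 0 0 0 0 0; 0 0 0 0 0 0; 0 0 0 0 0 0; 0 0 0 0 0 0; 0 0 0 0 0 0",
)

```text
time: 29.85
tool_pos: [0.5173, -0.1845, 0.2198]
ee_rot: [3.141, 0.0, 1.849]
wrist_force: [0.2, -0.0, -0.0]
width: 0.0609
```

```bash
python3 -c "
from h import *
o=get_obs();print(o['time'],o['tool_pos'],o['wrist_force'],o['width'])
s=snapshot('side')[:,:,::-1];t=snapshot('top')[:,:,::-1]
a=cv2.resize(s[200:440,220:500],(400,343));b=cv2.resize(t[140:370,120:520],(596,343))[:,:400]
cv2.imwrite('pics/final.png',np.hstack([a,b]))"
```

```text
29.85 [ 0.5173 -0.1845  0.2198] [ 0.1959 -0.046  -0.0421] 0.06090481800154719
```

View pics/final.png

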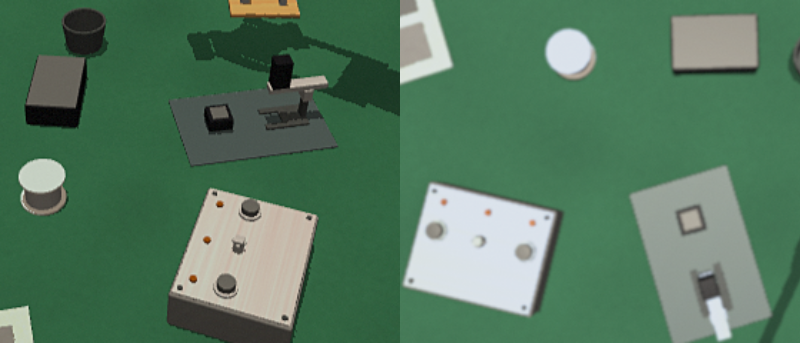

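The final views show the cap upright on the mat, with the puller standing upright on its fork on the mat, clear of the cap. The shaft is bare, and the bystanders in view have not moved.

```bash
python3 -c "
from bench import *
print(close_job())"
```

```text
the job is handed in; nothing more can be done
None
```

The job is done and handed in at about 30 s of the 67 s allowed. The cap stands upright on the mat, and the puller stands upright on its fork on the mat, clear of it.

- **Grasp and feel:** I gripped the puller by its handle, lifted it straight off the stand, and lowered the fork onto the free panel to find its height. It was set about 4 mm too low; contact force was about 10 N.
- **Home and pull:** I slid the fork under the cap about 1 mm above the panel until it stopped against the neck at about 5 N, then eased the push. I pulled straight up at 10 mm/s. The force showed about 7 N above the puller's weight, and the cap came free after about 12 mm.
- **Placing:** I lowered the cap onto the mat by measured height, drew the fork back about 77 mm, set the puller down with about 3–4 N, let go and moved the arm away.

**Last checks:**
- The final side and top pictures show the cap and puller standing as asked, the shaft bare, and the spool and case where they were.
- The cup was only partly in those pictures, and I did not re-measure it.
- The wrist force read about zero before hand-in.

**Disagreement:** the overhead camera put the cap about 4–5 mm off in y from the wrist camera. I used the wrist view, which shows the fork and cap together, and the fork met the neck within about 1 mm of where it predicted.

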